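# Work a seized pin out of a fork and strip the joint

### The arm

A 6-joint arm with a two-finger parallel gripper is mounted at the origin on the work surface. World frame = base frame: x ahead of the robot, y to its left, z up, the work surface at z = 0. Lengths are in m, angles in rad, forces in N, time in s.
With the tool pointing down it reaches from about 0.425 to 0.95 m from the base axis. Payload 3.5 kg.
Tool frame: the origin (TCP) lies between the finger pads; the fingertips stand 17 mm ahead of it and the grasp point (between the pads) lies 2 mm behind it; z points along the fingers, y is the line along which they close (so a half turn about z gives the same grasp; the last joint's range is limited). The gripper opens to 85 mm and grips with 20 to 120 N. Pads are 22 mm wide; open, the fingers measure 114 mm over their backs; the gripper's body (76 mm by 85 mm) begins 54 mm behind the grasp point. The pads swing forward as they close: fully open they stand 13 mm farther back than shut.
Start: joints at [1.078, 0.286, 1.577, -0, 1.279, -0.15], TCP at [0.227, 0.636, 0.248] pointing down, gripper open.
Joint ranges: [-2.77, 2.77], [-0.9, 2.22], [0.21, 2.48], [-1.53, 4.67], [0.24, 2.81], [-2.84, 2.84]. Speed limits (rad/s): [2.79, 2.79, 3.14, 3.14, 3.14, 3.14].

### API

Orientations are given as a 3x3 rotation matrix whose columns are the frame's x, y, z axes.
In Python, from station import manip gives the robot as it stands.
- The arm moves only by the shell command python3 nudge.py [OPENING] [FORCE], which reads ROWS from standard input. ROWS is a JSON list that holds a single list of rows (three levels of brackets), with 1 to 12 rows, each of 4 numbers: dx, dy, dz in mm, then a turn about the tool's z in units of 0.1 rad; each row is the pose to reach, as a shift and turn from the pose commanded when the command began, along the tool's axes at that moment; what a row does not reach only later rows make up. A row lasts 1/10 s, in which the tool goes at most 0.05 m and 0.15 rad, less where a joint would pass 70% of its speed; a pose out of reach is approached as far as the arm can. OPENING is the opening from 0.0 (shut) to 1.0 (fully open), set as the command begins (- or left out keeps the last). The fingers move at their own pace and stop on an object; FORCE is the grip in N (left out, the last holds). Time passes only in rows, so rows that do not move let the fingers close. It prints the time, the measured TCP pose, the force, the opening and the grip force at its end. Input that does not fit is refused with a message, and nothing moves.
- manip.sense(): the state, without advancing time (a new reading comes with each control period).
- manip.grab_frame(name): name is "scene" or "top" or "wrist"; returns the picture (384x512x3 uint8, blue, green, red); there is no depth.
- manip.get_calibration(name): a dict with "intrinsics" (3x3 intrinsics, pixels), "R" (3x3) and "t" (3): a world point X has camera coordinates R X + t. Camera axes: x right, y down, z forward; pixel columns grow to the right and rows downward; lengths in m; the calibration is good to about 2 mm. A picture is of the moment at which its call begins: read the wrist's pose just before it. get_calibration takes no time and is no camera call; for the wrist camera it gives the pose at the moment of the call.
- manip.job_done(): hands the job in; it is judged then, once.
The state is a dict: "clock": time; "joints": joint angles; "qvel": joint speeds; "joint_torque": joint torques, N m; "ee_pos": TCP position; "ee_rot": TCP orientation; "contact_force": force on the tool from outside, world axes, zero at the start; "ft_torque": the same for the moment, N m; "opening": opening from 0.0 (shut) to 1.0 (fully open); "gripper_force": force on a finger pad.
Only numpy, scipy, OpenCV 4.12 (cv2) and the standard library are available. Lean on these libraries where they do the work, as an engineer would, in place of code of your own. Each camera call takes 0.05 s, during which the arm holds its last target. There are 200 camera calls.

### The job

Strip this joint: swing the red keeper bar well clear of the pin, then work the rusted-in pin up out of the fork without lifting the fork off its plate, and put the pin in the blue bin. Then take the freed flat link out of the fork and lay it flat in the wooden tray, setting it down rather than dropping it, and let go of everything. Leave the other things on the bench where they are.

Things in the scene. Friction and masses are not known exactly. Their poses are not given: they have to be found in the camera images.
- plate: Steel holding plate fixed to the bench, 120 (x) x 260 (y) x 15 mm thick; origin under its centre, on the bench top (z = 0). The fork's bore axis is vertical at x 0, y +50 mm in its frame. A dark rest block (70 along x, 16 along y, top 55 mm above the bench) at y -22 mm carries the link. The fork is open to the plate's -y and both x sides; its web is on the +y side.
- fork (a joint): Height (m) the dark green cast fork (1.45 kg) has risen off the plate; 0 = standing on it. Guided, it can only move straight up; just its weight (14 N, plus part of the link's) holds it down, so a straight pull on the seized pin drags it up. Lugs 70 x 70 mm centred on the bore: lower 15 to 55, slot 55 to 73, upper 73 to 93 mm above the bench. Web 18 mm thick from 35 mm beyond the bore axis.
- fork_bore (a point): Centre of the mouth of the 24 mm bore, on top of the upper lug, 93 mm above the bench; the bore goes through both lugs. Axes parallel to the plate's.
- keeper (a joint): Angle (rad) of the red keeper bar on the fork: 0 = over the pin's collar, pointing to the plate's -y; grows counter-clockwise from above (the post swings to the plate's +x, away from the pin) to a stop at 1.9. 1 N at the post moves it; it stays where left. Past 0.4 the collar is free; past 1.1 it is well clear. Bar 14 mm wide, 108 long, 102 to 108 mm above the bench.
- keeper_post (a point): Middle of the upright round black post, 14 mm in diameter, 108 to 140 mm above the bench, near the free end of the keeper bar (88 mm from its pivot).
- keeper_pivot (a point): Keeper's pivot axis (vertical), at x +18 mm, y +42 mm from the bore axis in the plate's frame, at the bar's underside.
- pin: Rusty steel pin, 131 mm long, about 0.35 kg, upright in the bore, tip 18 mm above the bench at the start. Origin at the centre of its lower tip, z along the pin. Shaft 22 mm diameter to z 75 mm; collar 36 mm diameter z 75 to 82, resting on the upper lug; neck 16 mm diameter to z 96; then a flat yellow tab to z 131, 32 mm wide along the pin's x, 12 mm thick along its y.
- pin_tip (a point): Centre of the pin's lower tip. Rust in the lower lug resists sliding with 27 to 35 N, more than the fork's weight, along the direction of motion. Twisted back and forth (0.4 N m at most) while drawn up slowly, the shaft's skin moving at least twice as far round as up (6 mm up per 1.2 rad), the pin climbs and the fork stays down. Rust lets go 30 to 38 mm up; pin out of the fork 76 mm up.
- pin_mid (a point): Point on the pin's axis half-way along, 65 mm above its tip.
- pin_tab (a point): Centre of the yellow tab, 113.5 mm above the tip (131.5 mm above the bench at the start). Pinch it firmly (about 90 N) across the pin's y.
- link: Flat zinc-plated steel link, 44 (x) x 150 (y) x 14 mm, about 0.35 kg, lying in the fork's slot and on the rest block, underside 55 mm above the bench. Origin at the centre of its 27 mm eye (the pin passes through it), on its underside; it runs from y +22 to y -128 mm, free end on the plate's -y side. Draw it out towards its own -y by 60 mm or more before lifting.
- link_mid (a point): Centre of the link, at y -53 mm, half its thickness up.
- link_end (a point): Place to pinch the link across its width, at y -105 mm, half its thickness up; nothing beneath it but the plate, 40 mm lower.
- bin: Open blue plastic bin for the pin, fixed, 180 x 180 x 70 mm high, walls and floor 4 to 5 mm; origin under its centre, on the bench.
- tray: Open shallow wooden tray for the link, fixed, 160 (x) x 240 (y) x 30 mm high, walls and floor 5 mm; origin under its centre, on the bench. The link lies in it along the tray's y.
- spray_can: Green and orange spray can, bystander, 66 mm diameter, 190 mm high; origin under its centre.
- tape_roll: Yellow roll of tape lying flat, bystander, 104 mm outside, 45 mm high; origin under its centre.
- offcut: Block of light wood, bystander, 160 x 50 x 45 mm; origin under its centre.
- jar: Glass jar with a red cap, bystander, 72 mm diameter, 100 mm high; origin under its centre.
- wrench: Steel wrench lying on the bench beyond the plate, bystander; runs along its x.
- screwdriver: Screwdriver lying on the bench beyond the plate, bystander; runs along its x.

How it is judged:
By the outcome, as a careful person would: the job done as asked, in the order asked, and still so for the second after the job is handed in, with the robot touching nothing.
It also fails if it takes over 72 s, if anything falls off the work surface, if the arm or the gripper's body presses on something with over 40 N, if the wrist force passes 120 N, or if a joint passes its speed limit or range.

## Working session

There is one attempt and no reset: what is moved stays moved. The work goes in short steps, Python scripts to look and compute and a shell command to move; the robot and the scene stay as the last step left them, time stands still between calls to the robot, and variables do not carry over. Pictures are saved under pics/ and viewed, at most 14 in all, crops included, and the job is handed in when it is done.

```bash
ls; mkdir -p pics
python3 - <<'E'
from station import manip
import cv2,numpy as np
for n in ("scene","top"):
    im=manip.grab_frame(n); cv2.imwrite(f"pics/{n}0.png",im)
    c=manip.get_calibration(n); print(n,np.round(c["intrinsics"],1).tolist(),np.round(c["R"],3).tolist(),np.round(c["t"],3).tolist())
a=cv2.imread("pics/top0.png");cv2.imwrite("pics/top0b.png",cv2.resize(a,(800,600),interpolation=cv2.INTER_CUBIC))
s=manip.sense();print(s["clock"],s["ee_pos"],s["ee_rot"],s["opening"])
E
```

```text
nudge.py
pics
station.py
scene [[357.4, 0.0, 257.3], [0.0, 357.4, 191.5], [0.0, 0.0, 1.0]] [[-0.52, 0.854, -0.013], [0.508, 0.297, -0.808], [-0.686, -0.427, -0.589]] [0.321, -0.237, 1.576]
top [[378.5, 0.0, 253.7], [0.0, 378.5, 189.9], [0.0, 0.0, 1.0]] [[-0.052, -0.999, 0.005], [-0.975, 0.05, -0.218], [0.218, -0.016, -0.976]] [0.02, 0.63, 0.913]
0.1 [0.22658369 0.63525219 0.24704712] [[-9.41822838e-01  3.36108207e-01 -1.00791243e-03]
 [ 3.36109572e-01  9.41820989e-01 -1.89237281e-03]
 [ 3.13231052e-04 -2.12104894e-03 -9.99997702e-01]] 0.998501256354667
```

View pics/top0b.png

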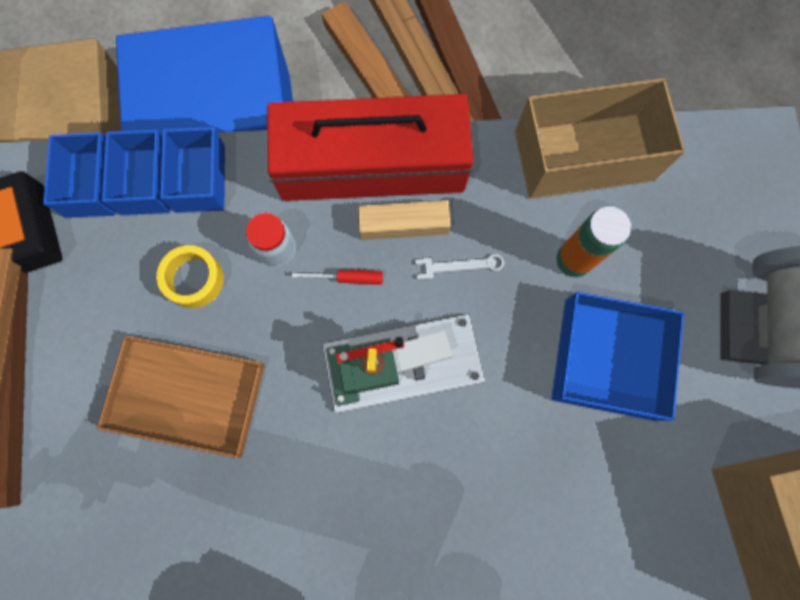

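View pics/scene0.png

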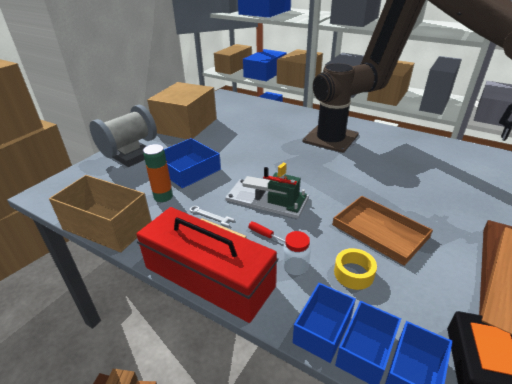

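The top view shows the plate at about (323–485, 316–411) in the 800x600 picture, with the web on its left and the link pointing right. The tab is at (372,360), the post at (398,342), the tray at (182,395) and the bin at (620,357). The scene view agrees with this layout.

```bash
cat > h.py <<'E'
from station import manip
import cv2,numpy as np
from scipy.optimize import least_squares
def ray(c,uv,z):
    K,R,t=map(np.array,(c["intrinsics"],c["R"],c["t"]))
    d=R.T@np.linalg.inv(K)@[uv[0],uv[1],1]; o=-R.T@t
    return o+d*(z-o[2])/d[2]
def proj(c,X):
    K,R,t=map(np.array,(c["intrinsics"],c["R"],c["t"]))
    p=(K@(R@np.atleast_2d(X).T+t[:,None])).T
    return p[:,:2]/p[:,2:]
def rz(a): return np.array([[np.cos(a),-np.sin(a),0],[np.sin(a),np.cos(a),0],[0,0,1]])
def fit(obs,x0):
    "obs: list of (cal,uv,local xyz); pose x,y,yaw on bench"
    f=lambda p: np.concatenate([proj(c,rz(p[2])@np.array(X)+[p[0],p[1],0])[0]-uv for c,uv,X in obs])
    r=least_squares(f,x0); return r.x,np.sqrt(np.mean(r.fun**2))
def shift(target_xy,z=None):
    s=manip.sense(); d=np.array([*target_xy,s["ee_pos"][2] if z is None else z])-s["ee_pos"]
    return np.round(np.array(s["ee_rot"]).T@d,4)
E
python3 - <<'E'
from h import *
c=manip.get_calibration("top"); s=1.5625
def P(*l): return [np.array(p)/s for p in l]
def box(name,px,w,d,h,x0):
    # px order: far-left, far-right, near-right, near-left in image
    loc=[(w/2,d/2,h),(w/2,-d/2,h),(-w/2,-d/2,h),(-w/2,d/2,h)]
    print(name,*[np.round(v,4) for v in fit([(c,p,l) for p,l in zip(P(*px),loc)],x0)])
box("plate",[(323,345),(468,316),(485,380),(335,411)],.12,.26,.015,[.6,0,0])
box("tray",[(125,337),(263,361),(241,456),(99,429)],.16,.24,.03,[.6,.3,0])
box("bin",[(576,292),(683,311),(673,419),(555,399)],.18,.18,.07,[.6,-.3,0])
print("tab",ray(c,P((372,353))[0],.149),"post",ray(c,P((398,341))[0],.140))
E
```

```text
plate [ 0.5271 -0.0194  0.1513] 0.8783
tray [ 0.4906  0.3518 -0.2286] 0.5472
bin [ 0.5161 -0.3744 -0.252 ] 1.2563
tab [0.52891268 0.02923774 0.149     ] post [ 0.54623854 -0.01059814  0.14      ]
```

Run:
```python
from h import *
print(shift((.52,.03),.30))
s=manip.sense();c=manip.get_calibration("wrist");R,t=c["R"],c["t"];E=np.array(s["ee_rot"])
print("cam in tool",E.T@(-np.array(R).T@t-s["ee_pos"]),"axes",np.round(E.T@np.array(R).T,2).tolist(),c["intrinsics"])
```

```text
[-0.4798 -0.4715 -0.0521]
cam in tool [ 0.07577636  0.00029786 -0.12512781] axes [[-0.0, -0.95, -0.3], [1.0, -0.0, -0.0], [-0.0, -0.3, 0.95]] [[272.03322031   0.         256.73548487]
 [  0.         272.03322031 195.89092882]
 [  0.           0.           1.        ]]
```

Careful with the scale: shifts go in mm and turns go in units of 0.1 rad. That gives: -0.14 m is -140, -0.42 m is -420, -0.49 rad is -4.9.

```bash
echo '[[[-35,-34,-5,-0.4],[-70,-68,-10,-0.8],[-105,-103,-10,-1.2],[-140,-137,-10,-1.6],[-175,-171,-10,-2],[-210,-205,-10,-2.4],[-245,-240,-10,-2.8],[-280,-274,-10,-3.2],[-315,-308,-10,-3.6],[-350,-342,-10,-4],[-385,-377,-10,-4.4],[-420,-411,-10,-4.9]]]' | python3 nudge.py
python3 - <<'E'
from h import *
print(shift((.52,.03),.24),manip.sense()["ee_rot"])
E
```

```text
clock: 1.3
ee_pos: [0.4844, 0.1055, 0.258]
ee_rot: [[-0.989, -0.148, -0.0], [-0.148, 0.989, 0.0], [0.0, 0.0, -1.0]]
contact_force: [0.3, 1.3, 0.5]
opening: 1.001
gripper_force: 0.0
[-0.024  -0.0799  0.018 ] [[-9.88931921e-01 -1.48369841e-01 -2.13187039e-04]
 [-1.48369869e-01  9.88931933e-01  1.19542762e-04]
 [ 1.93090930e-04  1.49850186e-04 -9.99999970e-01]]
```

```bash
echo '[[[-10,-40,10,0],[-24,-80,18,0],[-24,-80,18,0]]]' | python3 nudge.py 0 30
python3 - <<'E'
from h import *
import pickle
c=manip.get_calibration("wrist");im=manip.grab_frame("wrist");pickle.dump(c,open("w1.pkl","wb"))
cv2.imwrite("pics/w1.png",im);cv2.imwrite("pics/w1b.png",cv2.resize(im,(800,600),interpolation=cv2.INTER_CUBIC))
E
```

```text
clock: 1.6
ee_pos: [0.5204, 0.028, 0.2386]
ee_rot: [[-0.99, -0.141, -0.002], [-0.141, 0.99, -0.001], [0.003, -0.001, -1.0]]
contact_force: [0.6, 0.5, -0.0]
opening: 0.516
gripper_force: 0.0
```

View pics/w1b.png

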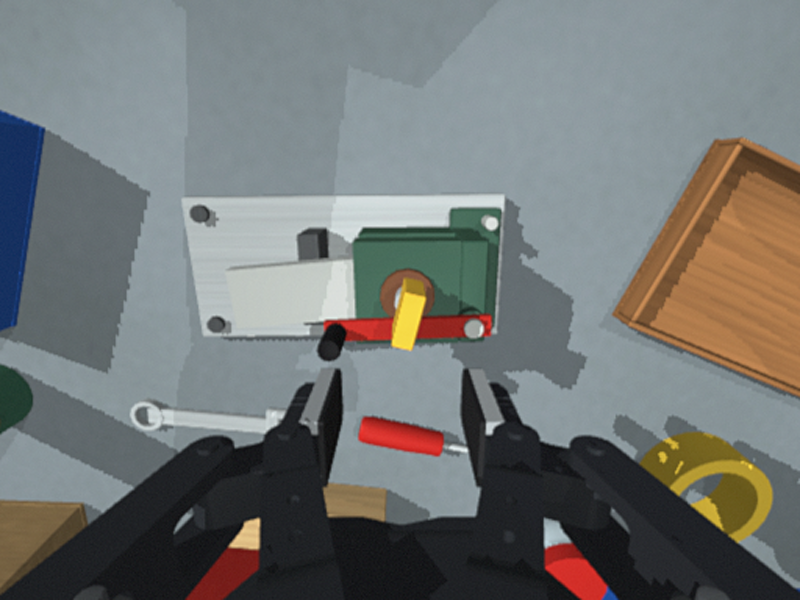

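The wrist view shows the plate corners at (182,198), (505,195) and (203,336), the tab at (412,315), the post from (336,328) to (325,355), and the link's free end at (230,267)–(238,325). The tab is turned relative to the plate, so I'll fit its silhouette.

```bash
cat > tab.py <<'E'
from h import *
from scipy.optimize import minimize
def ymask(im):
    h=cv2.cvtColor(im,cv2.COLOR_BGR2HSV); return cv2.inRange(h,(20,120,90),(33,255,255))
def boxpts(w,d,z0,z1): return np.array([(sx*w/2,sy*d/2,z) for sx in(-1,1) for sy in(-1,1) for z in(z0,z1)])
def fit_tab(views,p0,z0=.114,z1=.149,S=8):
    dat=[]
    for c,im in views:
        u,v=proj(c,[p0[0],p0[1],(z0+z1)/2])[0].astype(int); r=35
        m=ymask(im)[v-r:v+r,u-r:u+r]
        n,l,st,_=cv2.connectedComponentsWithStats(m); k=1+np.argmax(st[1:,4]); dat.append((c,(l==k).astype(np.float32),u-r,v-r))
    def cost(p,full=False):
        X=boxpts(.032,.012,z0,z1)@rz(p[2]).T+[p[0],p[1],0]; e=[]
        for c,m,u,v in dat:
            q=(proj(c,X)-[u,v]+.5)*S
            h=cv2.convexHull(q.astype(np.float32)); M=np.zeros((m.shape[0]*S,m.shape[1]*S),np.uint8)
            cv2.fillConvexPoly(M,np.round(h).astype(int),1); a=cv2.resize(M.astype(np.float32),m.shape[::-1],interpolation=cv2.INTER_AREA)
            e.append(np.abs(a-m).sum()/m.sum())
        return e if full else sum(e)
    best=min((minimize(cost,[p0[0],p0[1],y],method="Nelder-Mead",options=dict(initial_simplex=[[p0[0],p0[1],y],[p0[0]+.006,p0[1],y],[p0[0],p0[1]+.006,y],[p0[0],p0[1],y+.3]])) for y in np.arange(-1.4,1.6,.4)),key=lambda r:r.fun)
    return best.x,cost(best.x,True)
E
python3 - <<'E'
from tab import *
import pickle
w=pickle.load(open("w1.pkl","rb"));t=manip.get_calibration("top");iw=cv2.imread("pics/w1.png");it=cv2.imread("pics/top0.png");s=1.5625
loc=[(-.06,-.13,.015),(-.06,.13,.015),(.06,-.13,.015)]
wo=[(w,np.array(p)/s,l) for p,l in zip([(182,198),(505,195),(203,336)],loc)]
to=[(t,np.array(p)/s,l) for p,l in zip([(485,380),(335,411),(468,316),(323,345)],loc+[(.06,.13,.015)])]
for o in (wo,to,wo+to):
    p,e=fit(o,[.53,-.02,.15]); R=rz(p[2]);b=np.array([*p[:2],0])+R@[0,.05,0]
    print("plate",np.round(p,4),round(e,2),"bore",np.round(b[:2],4),"post",np.round((b+R@[.018,-.046,0])[:2],4),"link_end",np.round((b+R@[0,-.105,0])[:2],4))
print("post",ray(w,np.array((325,357))/s,.14)); 
for v in ([(w,iw)],[(t,it)],[(w,iw),(t,it)]): print("tab",*[np.round(a,4) for a in fit_tab(v,[.52,.03])])
E
```

```text
plate [ 0.5292 -0.0172  0.1483] 0.83 bore [0.5218 0.0322] post [ 0.5464 -0.0106] link_end [ 0.5374 -0.0716]
plate [ 0.5271 -0.0194  0.1513] 0.88 bore [0.5195 0.0301] post [ 0.5443 -0.0127] link_end [ 0.5354 -0.0737]
plate [ 0.5287 -0.0177  0.1497] 1.01 bore [0.5213 0.0318] post [ 0.5459 -0.011 ] link_end [ 0.5369 -0.0721]
post [ 0.55185207 -0.01218258  0.14      ]
tab [ 0.521   0.0311 -0.0909] [0.077]
tab [ 0.5213  0.0315 -0.0781] [0.1418]
tab [ 0.5209  0.0312 -0.088 ] [0.0811 0.1518]
```

Run:
```python
from h import *
b=np.array([.5212,.0315,0]);R=rz(.15)
s=manip.sense();E=np.array(s["ee_rot"]);print(s["ee_pos"],np.round(s["joints"],2),s["opening"])
w=lambda X,z: np.round(E.T@(b+R@np.array([*X,0])+[0,0,z]-s["ee_pos"]),3)
st=w((-.008,-.046),.137);print("start",st)
for th in np.arange(0,1.6,.15):
    p=np.array([.018+.088*np.sin(th)-.018*np.cos(th),.042-.088*np.cos(th)-.0215*np.sin(th)])
    print(round(th,2),(w(p,.137)-st).tolist())
```

```text
[0.51971051 0.02995333 0.23901245] [-0.14 -0.05  1.96  0.    1.23 -1.85] 0.42181667770074016
start [ 0.006 -0.045  0.102]
0.0 [-0.008, 0.0, 0.0]
0.15 [-0.022, -0.0020000000000000018, 0.0]
0.3 [-0.035, -0.0020000000000000018, 0.0]
0.45 [-0.048, 0.0, 0.0]
0.6 [-0.061, 0.003999999999999997, 0.0]
0.75 [-0.07300000000000001, 0.009999999999999995, 0.0]
0.9 [-0.084, 0.016999999999999998, 0.0]
1.05 [-0.093, 0.026, 0.0]
1.2 [-0.10200000000000001, 0.037, 0.0]
1.35 [-0.108, 0.049, 0.0]
1.5 [-0.112, 0.061, 0.0]
```

```bash
echo '[[[6,-45,0,0],[6,-45,30,0],[6,-45,50,0],[6,-45,80,0],[6,-45,102,0],[6,-45,102,0]]]' | python3 nudge.py 0 30
echo '[[[-8,0,0,0],[-22,-2,0,0],[-35,-2,0,0],[-48,0,0,0],[-61,4,0,0],[-73,10,0,0],[-84,17,0,0],[-93,26,0,0],[-102,37,0,0],[-108,49,0,0],[-110,55,0,0],[-110,55,0,0]]]' | python3 nudge.py
echo '[[[0,-30,0,0],[0,-30,-50,0],[30,-20,-90,0],[70,0,-100,0],[105,0,-100,1],[105,0,-100,2.35],[105,0,-100,2.35]]]' | python3 nudge.py 1
python3 - <<'E'
from h import *
import pickle
c=manip.get_calibration("wrist");im=manip.grab_frame("wrist");pickle.dump(c,open("w2.pkl","wb"))
cv2.imwrite("pics/w2.png",im)
from tab import *
print(fit_tab([(c,im)],[.521,.0315]),manip.sense()["opening"],manip.sense()["ee_pos"])
E
```

```text
clock: 2.25
ee_pos: [0.5173, -0.0117, 0.1347]
ee_rot: [[-0.989, -0.148, -0.008], [-0.148, 0.989, 0.002], [0.008, 0.003, -1.0]]
contact_force: [0.3, 0.7, -0.2]
opening: -0.0
gripper_force: 0.0
clock: 3.45
ee_pos: [0.6213, 0.0583, 0.1384]
ee_rot: [[-0.989, -0.148, 0.001], [-0.148, 0.989, 0.001], [-0.001, 0.0, -1.0]]
contact_force: [-0.4, 0.3, 0.4]
opening: -0.0
gripper_force: 0.0
clock: 4.15
ee_pos: [0.5163, 0.0416, 0.2386]
ee_rot: [[-0.996, 0.088, 0.001], [0.088, 0.996, 0.0], [-0.001, 0.0, -1.0]]
contact_force: [0.7, 0.1, 0.7]
opening: 1.003
gripper_force: 0.0
(array([ 0.52070247,  0.03103007, -0.09803832]), [np.float32(0.04913089)]) 1.0052158641262954 [0.517108   0.04155992 0.23872768]
```

View pics/w2.png

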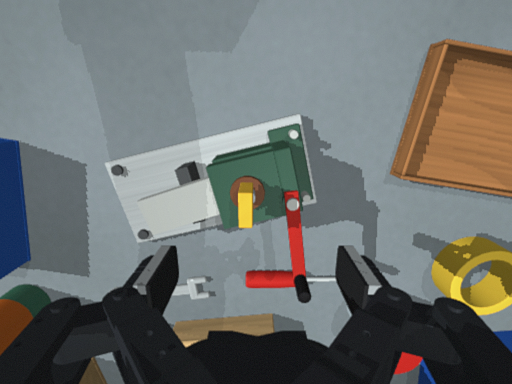

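The bar now points from its pivot at (292,205) to the post at (303,288), about 1.3 rad round and well clear. The pin fit agrees with the earlier ones: (0.521, 0.031), yaw -0.095. Next I descend and pinch the tab.

```bash
echo '[[[-4.5,-10,0,0],[-4.5,-10,30,0],[-4.5,-10,60,0],[-4.5,-10,90,0],[-4.5,-10,106,0],[-4.5,-10,106,0]]]' | python3 nudge.py 1 90
echo '[[[0,0,0,0],[0,0,0,0],[0,0,0,0],[0,0,0,0],[0,0,0,0],[0,0,0,0],[0,0,0,0]]]' | python3 nudge.py 0 90
python3 - <<'E'
from h import *
s=manip.sense();print(s["ee_pos"],np.round(s["joints"],2),s["contact_force"],s["ft_torque"])
c=manip.get_calibration("wrist");im=manip.grab_frame("wrist");cv2.imwrite("pics/w3.png",im)
p=np.array([(303,288)]);import pickle
q=ray(pickle.load(open("w2.pkl","rb")),p[0],.14);v=q-[.5328,.0755,.14];print("keeper",np.arctan2(v[1],v[0])+np.pi/2-.15,np.hypot(v[0],v[1]))
E
```

```text
clock: 4.8
ee_pos: [0.5196, 0.0307, 0.129]
ee_rot: [[-0.996, 0.087, -0.007], [0.087, 0.996, 0.001], [0.007, 0.0, -1.0]]
contact_force: [-0.9, 0.6, -0.2]
opening: 1.002
gripper_force: 0.0
clock: 5.5
ee_pos: [0.5214, 0.0313, 0.1332]
ee_rot: [[-0.996, 0.088, 0.001], [0.088, 0.996, 0.0], [-0.001, 0.0, -1.0]]
contact_force: [-0.5, 0.4, 4.5]
opening: 0.132
gripper_force: 88.7
[0.52137864 0.03128547 0.13324046] [-0.13  0.08  2.04  0.    1.02 -1.62] [-0.50006628  0.38412157  4.53628715] [ 0.04232688  0.12496595 -0.13103793]
keeper 1.4583922592233585 0.07594511896264658
```

```bash
echo '[[[0,0,0,1.5],[0,0,-0.5,3],[0,0,-1,4.5],[0,0,-1.5,6],[0,0,-1.5,4.5],[0,0,-2,3],[0,0,-2.5,1.5],[0,0,-3,0],[0,0,-3.5,-1.5],[0,0,-4,-3],[0,0,-4.5,-4.5],[0,0,-5,-6]]]' | python3 nudge.py
python3 - <<'E'
from h import *
s=manip.sense();print(s["ee_pos"],np.round(s["joints"],2),s["contact_force"],s["ft_torque"])
E
echo '[[[0,0,0,1.5],[0,0,-0.5,3],[0,0,-1,4.5],[0,0,-1.5,6],[0,0,-2,7.5],[0,0,-2.5,9],[0,0,-3,10.5],[0,0,-3.5,12],[0,0,-3.5,10.5],[0,0,-4,9],[0,0,-4.5,7.5],[0,0,-5,6]]]' | python3 nudge.py
python3 - <<'E'
from h import *
from tab import *
s=manip.sense();print(s["ee_pos"],np.round(s["joints"],2),s["contact_force"],s["ft_torque"])
im=manip.grab_frame("wrist");cv2.imwrite("pics/w4.png",im); a=cv2.imread("pics/w3.png")
cv2.imwrite("pics/w34.png",np.hstack([a[150:384,110:400],im[150:384,110:400]]))
E
```

```text
clock: 6.75
ee_pos: [0.5202, 0.0324, 0.1346]
ee_rot: [[-0.87, -0.493, -0.0], [-0.493, 0.87, 0.004], [-0.002, 0.003, -1.0]]
contact_force: [4.1, 3.0, -9.5]
opening: 0.126
gripper_force: 87.5
[0.5201658  0.03241285 0.13461297] [-0.13  0.07  2.04  0.    1.02 -2.22] [ 4.10736868  2.98355192 -9.53870143] [ 0.75396334 -0.96056592 -0.37877194]
clock: 7.95
ee_pos: [0.5202, 0.0318, 0.139]
ee_rot: [[-0.996, 0.084, 0.0], [0.084, 0.996, 0.002], [0.0, 0.002, -1.0]]
contact_force: [5.5, 0.4, -12.0]
opening: 0.124
gripper_force: 87.7
[0.52018283 0.03180028 0.13898446] [-0.13  0.07  2.04  0.    1.03 -1.62] [  5.49641946   0.3629341  -12.01502221] [ 0.33005086 -1.21132184 -0.38380537]
```

View pics/w34.png

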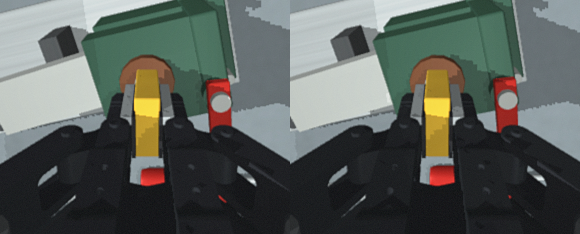

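Both halves of the comparison look the same: the fork is still seated and the tab held square. The pull is 8.5 N net of the pin's weight, below the fork's 14 N. I'll continue the same twist.

```bash
for i in 1; do echo '[[[0,0,0,1.5],[0,0,-0.5,3],[0,0,-1,4.5],[0,0,-1.5,6],[0,0,-1.5,4.5],[0,0,-2,3],[0,0,-2.5,1.5],[0,0,-3,0],[0,0,-3.5,-1.5],[0,0,-4,-3],[0,0,-4.5,-4.5],[0,0,-5,-6]]]' | python3 nudge.py
echo '[[[0,0,0,1.5],[0,0,-0.5,3],[0,0,-1,4.5],[0,0,-1.5,6],[0,0,-2,7.5],[0,0,-2.5,9],[0,0,-3,10.5],[0,0,-3.5,12],[0,0,-3.5,10.5],[0,0,-4,9],[0,0,-4.5,7.5],[0,0,-5,6]]]' | python3 nudge.py; done | grep -E 'clock|pos|contact'
echo '[[[0,0,0,1.5],[0,0,-0.5,3],[0,0,-1,4.5],[0,0,-1.5,6],[0,0,-1.5,4.5],[0,0,-2,3],[0,0,-2.5,1.5],[0,0,-3,0],[0,0,-3.5,-1.5],[0,0,-4,-3],[0,0,-4.5,-4.5],[0,0,-5,-6]]]' | python3 nudge.py
python3 - <<'E'
from h import *
s=manip.sense();print(s["contact_force"],s["ft_torque"],s["gripper_force"])
im=manip.grab_frame("scene");cv2.imwrite("pics/s4.png",im)
a=cv2.imread("pics/scene0.png")
f=lambda i:cv2.resize(i[150:220,215:315],(400,280),interpolation=cv2.INTER_CUBIC)
cv2.imwrite("pics/s04.png",np.hstack([f(a),f(im)]))
E
```

```text
clock: 9.2
ee_pos: [0.52, 0.0324, 0.1441]
contact_force: [4.8, 3.1, -12.6]
clock: 10.4
ee_pos: [0.5201, 0.0317, 0.1491]
contact_force: [4.7, 1.0, -13.1]
clock: 11.6
ee_pos: [0.5199, 0.0323, 0.1538]
ee_rot: [[-0.871, -0.491, -0.001], [-0.491, 0.871, 0.004], [-0.001, 0.004, -1.0]]
contact_force: [4.5, 3.1, -12.0]
opening: 0.128
gripper_force: 87.9
[  4.48359505   3.12373556 -11.9724312 ] [ 0.65281018 -1.31061622 -0.37416563] 87.91114926338196
```

View pics/s04.png

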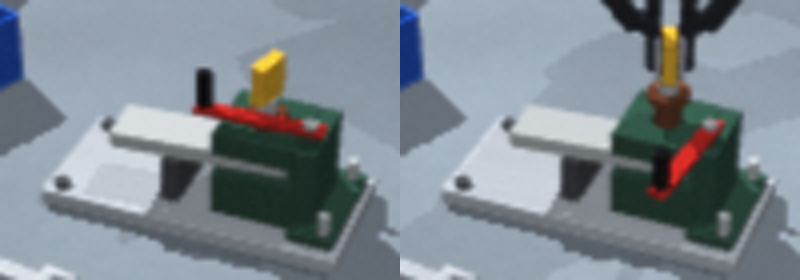

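The right half shows the fork and link exactly where they were at the start, the collar up off the lug at (668,95), and the keeper swung clear with its post at (660,170). I'll keep going until the rust lets go.

```bash
(echo '[[[0,0,0,1.5],[0,0,-0.5,3],[0,0,-1,4.5],[0,0,-1.5,6],[0,0,-2,7.5],[0,0,-2.5,9],[0,0,-3,10.5],[0,0,-3.5,12],[0,0,-3.5,10.5],[0,0,-4,9],[0,0,-4.5,7.5],[0,0,-5,6]]]' | python3 nudge.py
echo '[[[0,0,0,1.5],[0,0,-0.5,3],[0,0,-1,4.5],[0,0,-1.5,6],[0,0,-1.5,4.5],[0,0,-2,3],[0,0,-2.5,1.5],[0,0,-3,0],[0,0,-3.5,-1.5],[0,0,-4,-3],[0,0,-4.5,-4.5],[0,0,-5,-6]]]' | python3 nudge.py
echo '[[[0,0,0,1.5],[0,0,-0.5,3],[0,0,-1,4.5],[0,0,-1.5,6],[0,0,-2,7.5],[0,0,-2.5,9],[0,0,-3,10.5],[0,0,-3.5,12],[0,0,-3.5,10.5],[0,0,-4,9],[0,0,-4.5,7.5],[0,0,-5,6]]]' | python3 nudge.py
echo '[[[0,0,0,1.5],[0,0,-0.5,3],[0,0,-1,4.5],[0,0,-1.5,6],[0,0,-1.5,4.5],[0,0,-2,3],[0,0,-2.5,1.5],[0,0,-3,0],[0,0,-3.5,-1.5],[0,0,-4,-3],[0,0,-4.5,-4.5],[0,0,-5,-6]]]' | python3 nudge.py) | grep -E 'clock|pos|contact|gripper'
```

```text
clock: 12.85
ee_pos: [0.5203, 0.0318, 0.1591]
contact_force: [5.8, 1.6, -13.1]
gripper_force: 88.1
clock: 14.05
ee_pos: [0.5202, 0.0317, 0.1661]
contact_force: [0.6, 0.9, -3.1]
gripper_force: 89.4
clock: 15.25
ee_pos: [0.5203, 0.0314, 0.1712]
contact_force: [1.1, 0.6, -3.5]
gripper_force: 89.4
clock: 16.45
ee_pos: [0.5202, 0.0317, 0.1761]
contact_force: [1.1, 2.2, -3.2]
gripper_force: 89.4
```

```bash
echo '[[[0,0,-4,1],[0,0,-8,2],[0,0,-13,3],[0,0,-18,4],[0,0,-23,5],[0,0,-28,6],[0,0,-35,6],[0,0,-42,6],[0,0,-50,6],[0,0,-58,6],[0,0,-66,6],[0,0,-72,6]]]' | python3 nudge.py
python3 - <<'E'
from h import *
manip.grab_frame("top")
s=manip.sense();print(s["ee_pos"],s["contact_force"],s["ft_torque"],np.round(s["joints"],2)); print(shift((.516,-.374),.245))
E
```

```text
clock: 17.65
ee_pos: [0.5211, 0.0312, 0.2504]
ee_rot: [[-0.996, 0.087, 0.001], [0.087, 0.996, -0.0], [-0.001, -0.0, -1.0]]
contact_force: [0.9, 0.4, -3.5]
opening: 0.126
gripper_force: 89.3
[0.52160473 0.03115395 0.25147006] [ 0.46895788  0.42048455 -2.61862488] [ 0.01868291 -0.05565358 -0.01265652] [-0.13 -0.06  1.95 -0.    1.25 -1.62]
[-0.0298 -0.4041  0.0066]
```

```bash
echo '[[[-2,-20,0,0],[-6,-55,0,0],[-10,-90,0,0.2],[-14,-125,0,0.4],[-18,-160,0,0.6],[-22,-195,0,0.8],[-26,-230,0,1],[-30,-265,0,1.2],[-34,-300,0,1.4],[-39.4,-330,0,1.65],[-39.4,-347,0,1.65],[-39.4,-347,0,1.65]]]' | python3 nudge.py
python3 - <<'E'
from h import *
im=manip.grab_frame("top")
u,v=(int(a) for a in proj(manip.get_calibration("top"),[.516,-.374,.07])[0])
cv2.imwrite("pics/t5.png",cv2.resize(im[max(0,v-80):v+80,u-90:u+90],None,fx=4,fy=4,interpolation=cv2.INTER_CUBIC))
s=manip.sense();print(s["ee_pos"],s["contact_force"]); print(shift((.5305,-.318),.122))
E
```

```text
clock: 18.9
ee_pos: [0.5292, -0.3198, 0.2489]
ee_rot: [[-0.968, 0.252, -0.001], [0.252, 0.968, 0.0], [0.001, -0.0, -1.0]]
contact_force: [0.9, 0.3, -2.7]
opening: 0.125
gripper_force: 89.4
[ 0.52933973 -0.31820324  0.24886956] [ 0.64614932  0.31946857 -3.17366213]
[-0.0012  0.0003  0.1269]
```

View pics/t5.png

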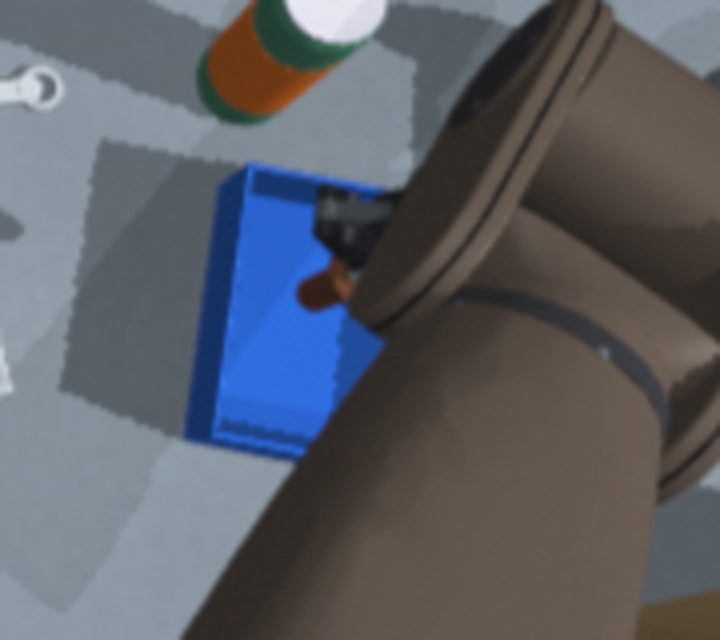

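The pin is over the bin, tip at (305,290), with the bin's left wall at about x=220. I'll check the clearance numerically before lowering.

Run:
```python
from h import *
c=manip.get_calibration("top")
u,v=(int(a) for a in proj(c,[.516,-.374,.07])[0]); o=np.array([u-90,max(0,v-80)])
P=lambda X:np.round((proj(c,X)[0]-o)*4)
print("tip now",P([.5294,-.318,.134]),"tip on floor",P([.5294,-.318,.005]))
uv=lambda x,y:np.array([x,y])/4+o
print("far-left top corner",ray(c,uv(250,165),.07),"near-left top",ray(c,uv(213,440),.07), "near-left bottom outside",ray(c,uv(185,440),0))
b=np.array([.516,-.374,0]);R=rz(-.252); print("model", b+R@[.09,.09,.07], b+R@[-.09,.09,.07])
```

```text
tip now [307. 292.] tip on floor [242. 319.]
far-left top corner [ 0.62219545 -0.31440856  0.07      ] near-left top [ 0.44775162 -0.27024399  0.07      ] near-left bottom outside [ 0.45098925 -0.27141893  0.        ]
model [ 0.62559813 -0.30928331  0.07      ] [ 0.45128331 -0.26440187  0.07      ]
```

Converted, -0.008 m is -8, 0.126 m is 126.

```bash
echo '[[[0,-8,15,0],[0,-8,40,0],[0,-8,65,0],[0,-8,90,0],[0,-8,110,0],[0,-8,120,0],[0,-8,124,0],[0,-8,126,0],[0,-8,126,0]]]' | python3 nudge.py
echo '[[[0,0,0,0],[0,0,0,0],[0,0,0,0],[0,0,0,0],[0,0,0,0]]]' | python3 nudge.py 1
echo '[[[0,-15,0,0],[0,-30,0,0],[0,-45,0,0],[0,-60,0,0],[0,-75,0,0],[0,-75,-40,0],[0,-50,-80,0],[20,0,-120,0]]]' | python3 nudge.py
python3 - <<'E'
from h import *
c=manip.get_calibration("wrist");im=manip.grab_frame("wrist");cv2.imwrite("pics/w6.png",im)
s=manip.sense();print(s["ee_pos"],np.round(s["joints"],2))
E
```

```text
clock: 19.85
ee_pos: [0.5282, -0.3258, 0.1242]
ee_rot: [[-0.968, 0.25, 0.001], [0.25, 0.968, -0.001], [-0.001, -0.001, -1.0]]
contact_force: [-0.0, 0.2, -3.7]
opening: 0.129
gripper_force: 89.4
clock: 20.35
ee_pos: [0.5279, -0.3258, 0.1237]
ee_rot: [[-0.968, 0.25, 0.001], [0.25, 0.968, -0.0], [-0.001, -0.0, -1.0]]
contact_force: [1.2, 1.0, 0.4]
opening: 0.96
gripper_force: 0.0
clock: 21.15
ee_pos: [0.5108, -0.3371, 0.2361]
ee_rot: [[-0.967, 0.253, 0.003], [0.253, 0.967, -0.003], [-0.004, -0.002, -1.0]]
contact_force: [-0.7, 0.4, 0.7]
opening: 1.002
gripper_force: 0.0
[ 0.51195876 -0.33171538  0.24165161] [-0.74  0.15  1.75  0.    1.23 -2.06]
```

View pics/w6.png

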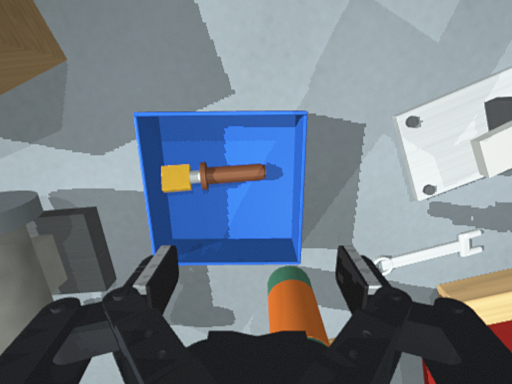

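The pin lies flat in the bin, tab at (175,178) and tip at (265,171). Next is the link.

Run:
```python
from h import *
print(shift((.537,-.072),.22))
```

```text
[0.0406 0.2578 0.0211]
```

Converted, 0.2578 m is 257.8, 0.23 m is 230, 1.165 rad is 11.65.

```bash
echo '[[[5,20,0,1.2],[8,50,0,2.4],[12,80,0,3.6],[16,110,0,4.8],[20,140,0,6],[25,170,0,7.2],[30,200,5,8.4],[35,230,10,9.6],[40,257.8,15,10.8],[40.6,257.8,21,11.65],[40.6,257.8,21,11.65]]]' | python3 nudge.py 1 60
python3 - <<'E'
from h import *
import pickle
c=manip.get_calibration("wrist");im=manip.grab_frame("wrist");pickle.dump(c,open("w7.pkl","wb"));cv2.imwrite("pics/w7.png",im)
cv2.imwrite("pics/w7b.png",cv2.resize(im,(800,600),interpolation=cv2.INTER_CUBIC))
s=manip.sense();print(s["ee_pos"],np.round(s["joints"],2))
E
```

```text
clock: 22.3
ee_pos: [0.5348, -0.0742, 0.2111]
ee_rot: [[-0.154, 0.988, -0.002], [0.988, 0.154, 0.0], [0.001, -0.002, -1.0]]
contact_force: [0.0, -0.7, -0.7]
opening: 0.999
gripper_force: 0.0
[ 0.53512935 -0.07474886  0.21164207] [-0.33  0.02  1.94 -0.    1.18 -0.48]
```

View pics/w7b.png

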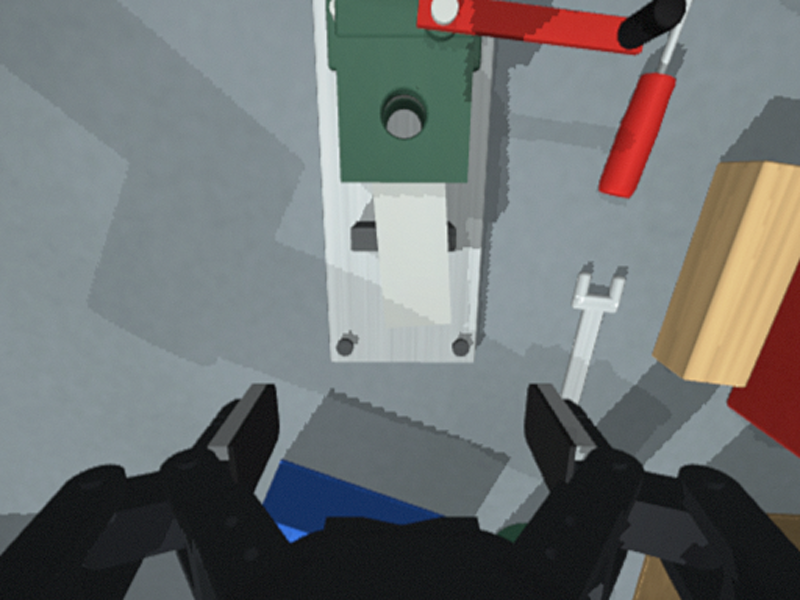

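The link's free end has corners at (387,328) and (451,322). Its sides run up to (376,195) and (446,185), slightly skewed from the plate. The bore mouth is open at (404,112).

Run:
```python
from h import *
import pickle
c=pickle.load(open("w7.pkl","rb"));s=1.5625
a,b,d,e,bo=[ray(c,np.array(p)/s,z)[:2] for p,z in [((387,328),.069),((451,322),.069),((376,195),.069),((446,185),.069),((404,110),.093)]]
end=(a+b)/2;print("end",end,"width",np.linalg.norm(a-b),"bore",bo)
for p,q in ((a,d),(b,e)): v=q-p; print("side yaw",np.arctan2(-v[0],v[1]))
v=a-b; print("end-edge yaw",np.arctan2(v[1],v[0]),np.arctan2(-v[1],-v[0]))
yaw=np.mean([np.arctan2(-(q-p)[0],(q-p)[1]) for p,q in((a,d),(b,e))])
g=end+.023*np.array([-np.sin(yaw),np.cos(yaw)]);o=end+.128*np.array([-np.sin(yaw),np.cos(yaw)])
print("yaw",yaw,"grasp",g,"eye",o,"shift",shift(g,.060))
R=np.array(manip.sense()["ee_rot"]);print("tool y yaw",np.arctan2(R[1,1],R[0,1]))
```

```text
end [ 0.55100407 -0.09288665] width 0.04295563706289087 bore [0.52102255 0.03255694]
side yaw 0.2217131321896653
side yaw 0.22386733968410918
end-edge yaw -2.887175875270578 0.2544167783192156
yaw 0.22279023593688724 grasp [ 0.54592218 -0.0704551 ] eye [0.52272225 0.03194979] shift [0.0025 0.0115 0.1516]
tool y yaw 0.1550112471774751
```

Careful with the scale: shifts go in mm and turns go in units of 0.1 rad. That gives: 0.151 m is 151, 0.14 m is 140, -0.07 rad is -0.7.

```bash
echo '[[[2.5,11.5,10,-0.7],[2.5,11.5,45,-0.7],[2.5,11.5,80,-0.7],[2.5,11.5,115,-0.7],[2.5,11.5,140,-0.7],[2.5,11.5,151,-0.7],[2.5,11.5,151,-0.7]]]' | python3 nudge.py 1 110
echo '[[[0,0,0,0],[0,0,0,0],[0,0,0,0],[0,0,0,0],[0,0,0,0],[0,0,0,0]]]' | python3 nudge.py 0 110
echo '[[[-5,0,0,0],[-12,0,0,0],[-20,0,0,0],[-28,0,0,0],[-36,0,0,0],[-44,0,0,0],[-52,0,0,0],[-60,0,0,0],[-68,0,0,0],[-76,0,0,0],[-80,0,0,0],[-80,0,0,0]]]' | python3 nudge.py
python3 - <<'E'
from h import *
s=manip.sense();print(s["contact_force"],s["ft_torque"],np.round(s["joints"],2))
im=manip.grab_frame("scene");cv2.imwrite("pics/s8.png",im)
cv2.imwrite("pics/s8b.png",cv2.resize(im[110:260,140:340],None,fx=4,fy=4,interpolation=cv2.INTER_CUBIC))
E
```

```text
clock: 23.05
ee_pos: [0.5454, -0.0708, 0.0598]
ee_rot: [[-0.221, 0.975, -0.003], [0.975, 0.221, 0.001], [0.002, -0.003, -1.0]]
contact_force: [-0.5, -0.2, 0.4]
opening: 0.999
gripper_force: 0.0
clock: 23.65
ee_pos: [0.5471, -0.0708, 0.0634]
ee_rot: [[-0.222, 0.975, 0.002], [0.975, 0.222, -0.001], [-0.002, 0.001, -1.0]]
contact_force: [-2.7, -0.3, 6.4]
opening: 0.494
gripper_force: 108.8
clock: 24.85
ee_pos: [0.5641, -0.1497, 0.061]
ee_rot: [[-0.221, 0.975, 0.0], [0.975, 0.221, -0.002], [-0.002, -0.0, -1.0]]
contact_force: [0.3, -1.7, 2.0]
opening: 0.491
gripper_force: 109.4
[ 0.29022993 -1.73783361  2.0467256 ] [0.21163227 0.17412818 0.06413417] [-0.43  0.31  1.92 -0.    0.91 -0.65]
```

View pics/s8b.png

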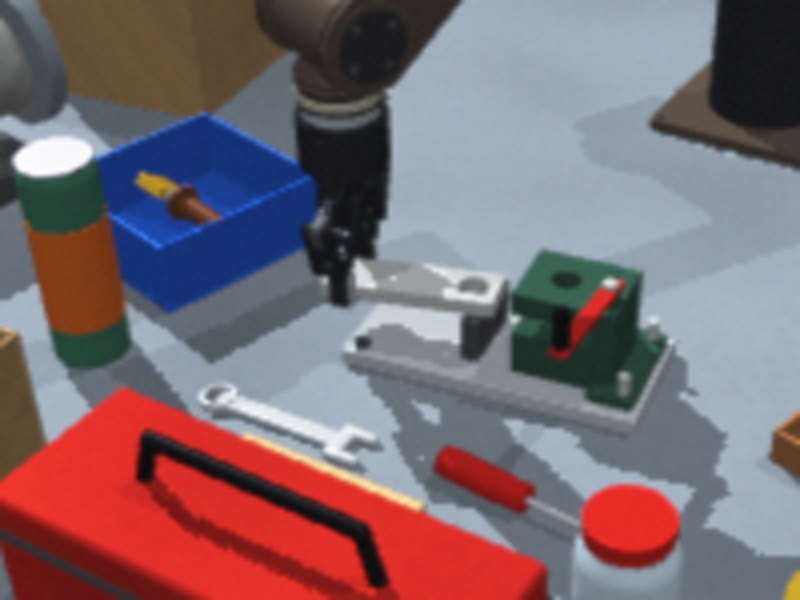

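The link is drawn fully out (its eye end at (505,290) is short of the fork at (512,300)), but I'm holding it mid-height, so the fingertips would reach below its underside in the tray. I'll slide it back onto its rest, re-grip higher up and draw it out again.

```bash
(echo '[[[0,0,-1.5,0],[6,0,-1.5,0],[14,0,-1.5,0],[22,0,-1.5,0],[30,0,-1.5,0],[38,0,-1.5,0],[46,0,-1.5,0],[54,0,-1.5,0],[62,0,-1.5,0],[68,0,-1.5,0],[68,0,0,0],[68,0,0,0]]]' | python3 nudge.py
echo '[[[0,0,0,0],[0,0,0,0],[0,0,-5,0],[0,0,-10,0],[0,0,-10,0]]]' | python3 nudge.py 0.75 110
echo '[[[0,0,0,0],[0,0,0,0],[0,0,0,0],[0,0,0,0],[0,0,0,0]]]' | python3 nudge.py 0 110)
python3 - <<'E'
from h import *
import pickle
c=manip.get_calibration("wrist");im=manip.grab_frame("wrist");cv2.imwrite("pics/w9.png",im)
s=manip.sense();print(s["contact_force"],s["ee_pos"],s["opening"])
E
```

```text
clock: 26.1
ee_pos: [0.5493, -0.0812, 0.0626]
ee_rot: [[-0.221, 0.975, 0.0], [0.975, 0.221, 0.001], [0.001, 0.0, -1.0]]
contact_force: [-1.7, -0.1, 9.5]
opening: 0.491
gripper_force: 111.1
clock: 26.6
ee_pos: [0.5493, -0.0819, 0.0719]
ee_rot: [[-0.221, 0.975, 0.001], [0.975, 0.221, -0.0], [-0.0, 0.001, -1.0]]
contact_force: [0.1, -0.9, -1.0]
opening: 0.751
gripper_force: 0.0
clock: 27.1
ee_pos: [0.5489, -0.082, 0.0717]
ee_rot: [[-0.221, 0.975, -0.0], [0.975, 0.221, 0.0], [0.0, -0.0, -1.0]]
contact_force: [-3.2, -0.4, 5.8]
opening: 0.483
gripper_force: 109.8
[-3.21330224  0.52962452  4.7430073 ] [ 0.54893306 -0.0819781   0.07169166] 0.48218281179438627
```

```bash
(echo '[[[-4,0,-1,0],[-11,0,-1,0],[-19,0,-1,0],[-27,0,-1,0],[-35,0,-1,0],[-43,0,-1,0],[-51,0,-1,0],[-59,0,-1,0],[-67,0,-1,0],[-75,0,-1,0],[-75,0,-1,0]]]' | python3 nudge.py
echo '[[[0,0,-10,0],[0,0,-30,0],[0,0,-55,0],[0,0,-80,0],[0,0,-105,0],[0,0,-130,0],[0,0,-140,0],[0,0,-140,0]]]' | python3 nudge.py)
python3 - <<'E'
from h import *
import pickle
c=manip.get_calibration("wrist");im=manip.grab_frame("wrist");cv2.imwrite("pics/w10.png",im)
s=manip.sense();print(s["contact_force"],s["ft_torque"],s["ee_pos"]);print(shift((.4788,.3012),.21))
E
```

```text
clock: 28.25
ee_pos: [0.5659, -0.1566, 0.0722]
ee_rot: [[-0.221, 0.975, 0.001], [0.975, 0.221, -0.001], [-0.002, 0.0, -1.0]]
contact_force: [1.3, -0.8, -2.1]
opening: 0.48
gripper_force: 110.5
clock: 29.05
ee_pos: [0.5664, -0.1553, 0.2145]
ee_rot: [[-0.222, 0.975, 0.004], [0.975, 0.222, -0.002], [-0.003, 0.003, -1.0]]
contact_force: [0.5, -0.3, -3.0]
opening: 0.483
gripper_force: 111.0
[-0.10704892  0.49488393 -3.61190895] [-0.18286894 -0.00746699  0.00327497] [ 0.56551919 -0.15495416  0.21247565]
[0.464  0.0165 0.0021]
```

View pics/w10.png

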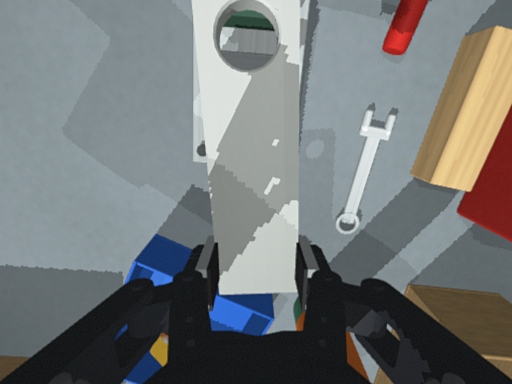

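The link is held level and straight (eye at (247,35)), so I carry it to the tray.

```bash
echo '[[[20,0,0,0.2],[60,2,0,0.6],[105,4,0,1],[150,6,0,1.5],[195,8,0,2],[240,9,0,2.5],[285,10,0,3],[330,12,0,3.5],[375,14,0,4],[415,15.5,0,4.52],[445,16.5,0,4.52],[464,16.5,0,4.52]]]' | python3 nudge.py
python3 - <<'E'
from h import *
import pickle
c=manip.get_calibration("top");im=manip.grab_frame("top");cv2.imwrite("pics/t11.png",im)
u,v=(int(a) for a in proj(c,[.49,.352,.03])[0]); print("crop origin",u-75,v-55)
cv2.imwrite("pics/t11b.png",cv2.resize(im[v-55:v+65,u-75:u+75],None,fx=5,fy=5,interpolation=cv2.INTER_CUBIC))
s=manip.sense();print(s["ee_pos"],np.round(s["joints"],2));print(shift((.4788,.3012),.05)); R=np.array(s["ee_rot"]);print("link yaw",np.arctan2(-R[0,0],R[1,0]))
E
```

```text
clock: 30.3
ee_pos: [0.4768, 0.3028, 0.2094]
ee_rot: [[0.225, 0.974, -0.005], [0.974, -0.225, -0.002], [-0.003, -0.004, -1.0]]
contact_force: [-0.7, -0.4, -2.6]
opening: 0.482
gripper_force: 110.9
crop origin 41 197
[0.4762023  0.30450212 0.20948851] [0.39 0.08 1.88 0.   1.18 0.61]
[-0.0025  0.0041  0.1595]
link yaw -0.22585425597508121
```

View pics/t11b.png

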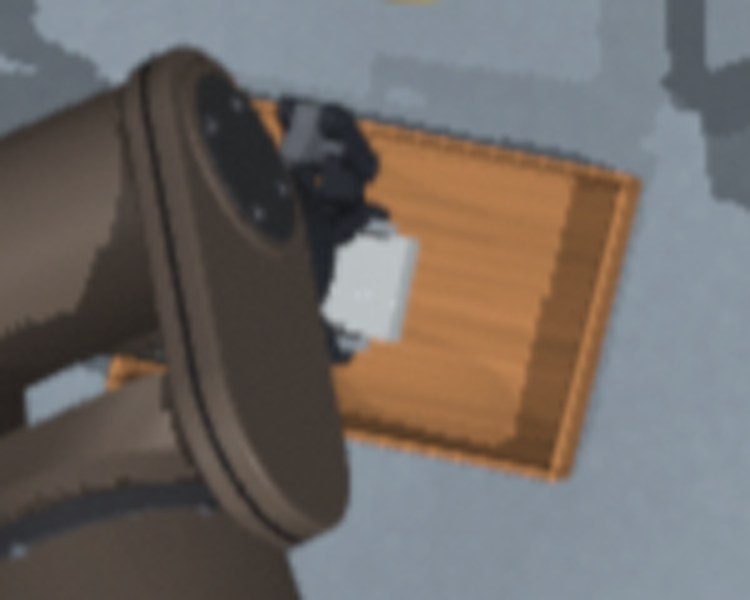

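The link's free end is at (370,285), centred across the tray, whose right-hand corners are at (636,180) and (562,478). I lower it, slowing at the end.

```bash
echo '[[[-2.5,4,20,0],[-2.5,4,55,0],[-2.5,4,90,0],[-2.5,4,120,0],[-2.5,4,150,0],[-2.5,4,168,0],[-2.5,4,176,0],[-2.5,4,180,0],[-2.5,4,182,0],[-2.5,4,182,0]]]' | python3 nudge.py
echo '[[[0,0,1,0],[0,0,2,0],[0,0,3,0],[0,0,3,0],[0,0,4,0],[0,0,4,0]]]' | python3 nudge.py
python3 - <<'E'
from h import *
s=manip.sense();print(s["contact_force"],s["ft_torque"],s["ee_pos"])
E
```

```text
clock: 31.35
ee_pos: [0.4829, 0.2979, 0.0309]
ee_rot: [[0.227, 0.974, 0.001], [0.974, -0.227, 0.0], [0.001, 0.001, -1.0]]
contact_force: [0.0, 0.2, -3.3]
opening: 0.48
gripper_force: 110.9
clock: 31.95
ee_pos: [0.4822, 0.2977, 0.026]
ee_rot: [[0.227, 0.974, -0.0], [0.974, -0.227, -0.0], [-0.0, -0.0, -1.0]]
contact_force: [0.2, -0.2, -2.3]
opening: 0.477
gripper_force: 110.9
[ 0.18368289 -0.19330464 -2.32510058] [-0.11324526  0.00690072  0.01861726] [0.48218442 0.29768447 0.02600635]
```

```bash
for i in 1 2; do echo '[[[0,0,1,0],[0,0,1,0],[0,0,2,0],[0,0,2,0]]]' | python3 nudge.py | grep -E 'pos|contact'; done
python3 - <<'E'
from h import *
s=manip.sense();print(s["contact_force"],s["ft_torque"],s["ee_pos"])
E
```

```text
ee_pos: [0.4822, 0.2977, 0.024]
contact_force: [-0.7, -0.1, -4.6]
ee_pos: [0.4824, 0.2978, 0.0223]
contact_force: [-0.1, 0.9, -2.1]
[-0.10201633  0.8840142  -2.10473987] [-0.14896047  0.06428116 -0.01700939] [0.48242909 0.29779686 0.02234011]
```

```bash
for i in 1 2; do echo '[[[0,0,1,0],[0,0,1,0],[0,0,1,0]]]' | python3 nudge.py | grep -E 'pos|contact'
python3 - <<'E'
from h import *
s=manip.sense();print(s["contact_force"],s["ft_torque"],s["ee_pos"])
E
done
```

```text
ee_pos: [0.4825, 0.2978, 0.0223]
contact_force: [-3.8, -1.5, 5.3]
[-3.75269611 -1.51124302  5.26319028] [-0.34782284  0.63502524  0.01763628] [0.48245399 0.29779529 0.02229741]
ee_pos: [0.4825, 0.2978, 0.0223]
contact_force: [-6.3, -3.5, 11.6]
[-6.32679308 -3.51175558 11.57949351] [-0.57011048  0.94911509 -0.02532191] [0.48246408 0.29780393 0.02225491]
```

Solid contact at 0.0223, as expected with the link on the tray floor. I ease off, let go and rise.

```bash
echo '[[[0,0,-1,0],[0,0,-1.5,0],[0,0,-1.5,0]]]' | python3 nudge.py - 40 | grep contact
echo '[[[0,0,0,0],[0,0,0,0],[0,0,0,0],[0,0,-5,0],[0,0,-20,0],[0,0,-50,0],[0,0,-90,0],[-20,0,-130,0],[-50,0,-170,0],[-80,0,-200,0],[-80,0,-200,0]]]' | python3 nudge.py 0.7
python3 - <<'E'
from h import *
c=manip.get_calibration("wrist");im=manip.grab_frame("wrist");t=manip.grab_frame("top");cv2.imwrite("pics/t12.png",t)
cv2.imwrite("pics/f12.png",np.hstack([cv2.resize(im,(400,300)),cv2.resize(t[130:310,40:280],(400,300))]))
E
```

```text
contact_force: [-4.0, -1.2, 6.5]
clock: 34.75
ee_pos: [0.4666, 0.2185, 0.229]
ee_rot: [[0.229, 0.973, 0.012], [0.973, -0.229, 0.002], [0.005, 0.011, -1.0]]
contact_force: [0.3, -0.1, 0.9]
opening: 0.696
gripper_force: 0.0
```

View pics/f12.png

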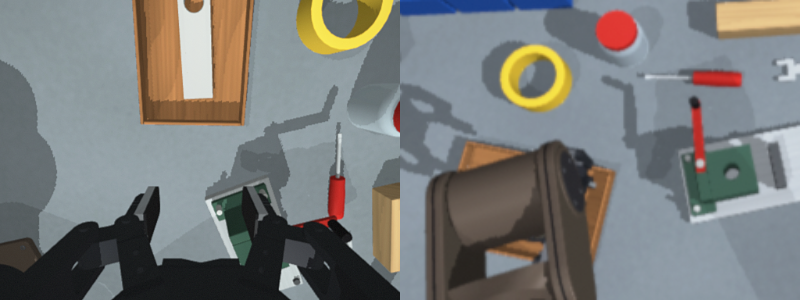

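The link lies flat inside the tray, its end at (198,97) in the left half. The fork is seated on its plate with the keeper clear, and nothing else has moved. Handing in.

```bash
echo '[[[0,0,0,0],[0,0,0,0],[0,0,0,0]]]' | python3 nudge.py | grep clock; python3 -c "
from station import manip; print(manip.job_done())"
```

```text
clock: 35.15
the job is handed in; nothing more can be done
None
```

The job is handed in at 35 s: the keeper is swung well clear, the pin was twisted out with the fork staying on its plate and is in the blue bin, the link was set down flat in the tray, and the gripper is open and touching nothing.

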